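Lay the angle bracket on its face against the bench stop

ROBOT

A 7-joint arm with a two-finger parallel gripper is mounted at the origin on the work surface. World frame = base frame: x ahead of the robot, y to its left, z up, the work surface at z = 0. Lengths are in m, angles in rad, forces in N, time in s.
With the tool pointing down it reaches from about 0.425 to 0.95 m from the base axis. Payload 16.7 kg.
Tool frame: the origin (TCP) lies on the centre line of the jaws, within the pads' length; the fingertips stand 17 mm ahead of it and the grasp point (between the pads) lies 2 mm behind it (ctrl.finger_overhang is the distance from the TCP to the fingertips, in m); z points along the fingers, y is the line along which they close (so a half turn about z gives the same grasp; the last joint's range is limited). The gripper opens to 94 mm and grips with 3 to 60 N. Pads are 16 mm wide; open, the fingers measure 119 mm over their backs; the gripper's body (75 mm by 177 mm) begins 78 mm behind the grasp point.
Start: joints at [-1.292, 0.426, 0.074, 1.606, -0.034, 1.111, -0.067], TCP at [0.281, 0.614, 0.222] pointing down, gripper open.
Joint ranges: [-2.85, 2.85], [-0.5, 2.14], [-1.23, 1.37], [0.21, 2.46], [-1.02, 4.16], [0.16, 2.05], [-2.73, 2.73]. Speed limits (rad/s): [1.89, 1.89, 2.39, 2.39, 3.01, 3.01, 3.01].

INTERFACE

Orientations are given as a unit quaternion [w, x, y, z].
In Python, from cell import sensors, eyes, ctrl, search_frame, trace gives the robot as it stands.
- The arm moves only by the tool servo_tool, never from a script. Its argument "plan" is a list of rows, each a list of 5 numbers: the shift along the tool's x, y, z in cm, then the turn about the tool's z in degrees, then the opening, from -1 (shut) to 1 (fully open). In form: [[tx, ty, tz, roll, grip], ...]. A call has 1 to 5 rows; each row is the pose to reach, as a shift and turn from the pose commanded when the call began, along the tool's axes at that moment; what a row does not reach only later rows make up. A row lasts 1/8 s, in which the tool goes at most 62.5 mm and 10.7 degrees, less where a joint would pass 70% of its speed; a pose out of reach is approached as far as the arm can. A call with a gripper value outside its range is refused whole. The fingers move at their own pace and stop on an object; the grip force is fixed at half the most. Time passes only in rows, so rows that repeat a pose let the fingers close. It gives the time, the measured TCP pose, the force, the opening and the grip force at its end, in the units of the state.
- sensors.observe(): the state, without advancing time (a new reading comes with each control period).
- eyes.capture(name): name is "side" or "top" or "wrist"; returns the picture (480x640x3 uint8, red, green, blue); there is no depth.
- eyes.camera_params(name): a dict with "fx", "fy", "cx", "cy" (pixels), "rvec" (rotation vector, rad) and "tvec" (3), from world to camera coordinates, as OpenCV has them. Camera axes: x right, y down, z forward; pixel columns grow to the right and rows downward; lengths in m; the calibration is good to about 2 mm. A picture is of the moment at which its call begins: read the wrist's pose just before it. camera_params takes no time and is no camera call; for the wrist camera it gives the pose at the moment of the call.
- ctrl.close_job(): hands the job in; it is judged then, once.
Trained networks look in the newest picture that a camera, given by its name, has taken for a name from the list of things; names that differ only in an ending like _2 or _b are one class to them, and where a whole thing is asked for, a point or a joint stands for the part that bears it (a point fixed in the world has none). Each returns a list of dicts, best first, with "confidence" (0 to 1); they miss things now and then, are a little off and sometimes report something else, mostly with a low value. They report only what shows in the picture. A call takes as long as a camera call. They do not tell look-alikes from the thing itself.
- search_frame(label, camera): "box" ([centre column, centre row, width, height] in pixels, round what is visible of it).
- trace(label, camera): "pixels" (480x640 bool, what is visible of it) and "box" ([centre column, centre row, width, height] in pixels, round what is visible of it).
The state is a dict: "t": time; "q": joint angles; "joint_velocities": joint speeds; "joint_torque": joint torques, N m; "tool_pos": TCP position; "orientation": TCP orientation; "contact_force": force on the tool from outside, world axes, zero at the start; "wrist_torque": the same for the moment, N m; "gripper_width": opening from 0.0 (shut) to 1.0 (fully open); "grasp_force": force on a finger pad.
Only numpy, scipy, OpenCV 4.12 (cv2) and the standard library are available. Lean on these libraries where they do the work, as an engineer would, in place of code of your own. Each camera call takes 0.05 s, during which the arm holds its last target. There are 200 camera calls.

TASK

Using fingertips only, slide the standing angle bracket up against the two-lug stop, then tip it forward over its front edge so that its tall plate comes down between the lugs and lies flat on the bench, with the foot standing up against the lugs. Let it down gently, checking its fall all the way and never letting it drop; do not lift or carry it, and leave the switch, the motor and the screwdriver where they are.

Things in the scene. Friction and masses are not known exactly. Their poses are not given: they have to be found in the camera images.
- bracket: Plain aluminium L bracket, loose, 0.3 to 0.54 kg, standing. Foot plate 80 (x) x 120 (y) x 8 mm; tall plate 6 mm thick, 44 mm wide, rising from the middle of the foot's front edge to 160 mm above the bench, front face flush with that edge. Origin: middle of the foot's lower front edge. +x forward, the way it is tipped; the foot runs back to x = -80 mm; y along the front edge; +z up the tall plate.
- corner (a point): Middle of the bracket's inside corner (x = -6, z = 8 mm), where the back of the tall plate meets the upper side of the foot; bracket's axes. Fingers pointing down here, slightly spread one behind the other, can push the tall plate forward and, past balance, hold back the foot's upper side about 40 mm out from the corner while it swings up to vertical.
- foot_rear (a point): Middle of the foot's rear edge, half-way up its 8 mm height; bracket's axes. Pushed here, low down, the bracket slides along the bench without tipping.
- com (a point): The bracket's centre of mass: 27 mm behind its front edge, 31 mm above its underside; bracket's axes. Tipped forward over the front edge it balances at about 41 degrees, then falls forward on its own.
- stop: Fixed stop: two steel lugs, each 34 mm wide, 18 mm high, at y = 38 to 72 and -72 to -38 mm (76 mm gap), flanges behind to x = 52 mm. Origin: on the bench, midway, in the plane of the stop faces, which look to -x where the bracket stands 30 to 70 mm off. +x: the way to tip, beyond the lugs; z up. Tipped against the faces, the bracket's origin is at x = -8 mm (its foot's upper side touches).
- switch: Bystander: black car window switch module, 75 by 45 by 36 mm, lying loose. Origin: centre of its underside.
- motor: Bystander: small motor standing on a black flange 56 by 44 mm, steel can 36 mm across, 81 mm high in all, loose. Origin: centre of its underside.
- driver: Bystander: screwdriver with a black handle, lying loose on the bench, about 200 mm long. Origin: near the middle of its length, on the bench; its x axis runs along it towards the blade.
Things that resemble listed ones, but are neither listed nor needed, are in the scene too. Several things have the shape of the bracket; the one meant has the colours described above. Of the things that look like the stop, the larger one is meant.

How it is judged:
On the way, in this order (a step that is already met when the one before it is completed fails the run):
1. the bracket, still standing, has its front edge against both lugs (x of bracket in the frame of stop above -0.006 m and angle between the x axis of bracket and the x axis of stop, either way round below 0.1 rad and angle between bracket's own z axis and vertical below 0.1 rad), for 0.1 s.
2. the bracket is tipped well past upright (angle between bracket's own x axis and vertical above 2.6 rad).
At the end, for the whole second after the job is handed in: The bracket lies at rest, front face flat on the bench (within 5 degrees) between the lugs, along the stop's +x within 0.15 rad; its origin is 0 to 25 mm to the -x side of the stop's origin (8 mm when touching) and within 25 mm of the middle (angle between bracket's own x axis and vertical above 3.05 rad and x of bracket in the frame of stop between -0.025 and 0 m and y of bracket in the frame of stop between -0.025 and 0.025 m and angle between the z axis of bracket and the x axis of stop, either way round below 0.15 rad and height (world z) of bracket below 0.006 m and angular speed of bracket below 0.1 rad/s and linear speed of bracket below 0.02 m/s).
It fails at once if the bracket falls or is thrown over: it turns faster than 3 rad/s (angular speed of bracket above 3 rad/s).
It fails at once if the bracket is lifted: its front edge leaves the bench by more than 15 mm (height (world z) of bracket above 0.015 m).
It fails at once if the switch is disturbed (20 mm) (distance of switch from where it was at the start of the episode above 0.02 m).
It fails at once if the motor is disturbed (20 mm) or tipped (distance of motor from where it was at the start of the episode above 0.02 m or angle between motor's own z axis and vertical above 0.4 rad).
It fails at once if the screwdriver is disturbed (20 mm) (distance of driver from where it was at the start of the episode above 0.02 m).
It also fails if it takes over 61 s, if anything falls off the work surface, if the arm or the gripper's body presses on something with over 40 N, if the wrist force passes 120 N, or if a joint passes its speed limit or range.

## Working session

There is one attempt and no reset: what is moved stays moved. The work goes in short steps, Python scripts to look and compute and a tool call to move; the robot and the scene stay as the last step left them, time stands still between calls to the robot, and variables do not carry over. Pictures are saved under pics/ and viewed, at most 10 in all, crops included, and the job is handed in when it is done.

Besides the shell and the picture viewer there is one more tool, called after ">>>" as a command line: name --pt "numbers of a row" for each row, then --argument value for the rest. servo_tool: Moves the arm, as the interface text tells. Its arguments: {"type":"object","properties":{"plan":{"type":"array"}},"required":["plan"]}

```bash
mkdir -p pics; ls
cat > h.py <<'E'
import numpy as np, cv2, json
from cell import sensors, eyes, ctrl, search_frame, trace
from scipy.spatial.transform import Rotation as Rn
def cam(n):
    p=eyes.camera_params(n);K=np.array([[p['fx'],0,p['cx']],[0,p['fy'],p['cy']],[0,0,1.]])
    return K,np.array(p['rvec'],float).reshape(3),np.array(p['tvec'],float).reshape(3)
def proj(n,P):
    K,r,t=cam(n);return cv2.projectPoints(np.array(P,float).reshape(-1,1,3),r,t,K,None)[0].reshape(-1,2)
def ray(n,uv,z=0.):
    K,r,t=cam(n);R=cv2.Rodrigues(r)[0];c=-R.T@t
    uv=np.atleast_2d(uv).astype(float);d=(R.T@np.linalg.inv(K)@np.c_[uv,np.ones(len(uv))].T).T
    return c+d*((z-c[2])/d[:,2])[:,None]
def grab(n,f=None):
    im=eyes.capture(n)
    if f: cv2.imwrite('pics/'+f,cv2.cvtColor(im,cv2.COLOR_RGB2BGR))
    return im
E
python3 - <<'E'
from h import *
s=sensors.observe();print({k:np.round(v,3).tolist() for k,v in s.items()},ctrl.finger_overhang)
for n in ('top','side'):
    grab(n,n+'0.png')
    for l in ('bracket','stop','switch','motor','driver'):
        for d in search_frame(l,n): print(n,l,round(d['confidence'],2),np.round(d['box']).tolist(),np.round(ray(n,d['box'][:2])[0],3).tolist())
    K,r,t=cam(n);print(n,np.round(-cv2.Rodrigues(r)[0].T@t,3))
E
```

```text
pics
{'t': 0.0, 'q': [-1.292, 0.427, 0.074, 1.607, -0.034, 1.111, -0.067], 'joint_velocities': [0.001, -0.001, -0.001, -0.003, 0.0, -0.0, 0.0], 'joint_torque': [-0.0, -93.582, 3.666, -45.418, -0.049, 0.02, 0.0], 'tool_pos': [0.281, 0.613, 0.222], 'orientation': [-0.0, 0.213, 0.977, -0.001], 'contact_force': [0.149, -0.145, 0.43], 'wrist_torque': [0.001, -0.045, 0.03], 'grasp_force': 0.0, 'gripper_width': 1.0} 0.017
top bracket 0.64 [395.0, 282.0, 59.0, 78.0] [0.543, -0.116, 0.0]
top bracket 0.56 [480.0, 183.0, 60.0, 90.0] [0.702, -0.25, 0.0]
top stop 0.84 [326.0, 268.0, 52.0, 101.0] [0.561, -0.011, 0.0]
top stop 0.73 [383.0, 387.0, 42.0, 89.0] [0.388, -0.097, 0.0]
top switch 0.7 [293.0, 177.0, 58.0, 46.0] [0.703, 0.043, 0.0]
top motor 0.81 [390.0, 166.0, 46.0, 48.0] [0.727, -0.108, 0.0]
top motor 0.73 [395.0, 281.0, 52.0, 81.0] [0.543, -0.115, 0.0]
top motor 0.19 [293.0, 177.0, 55.0, 45.0] [0.704, 0.044, 0.0]
top driver 0.68 [253.0, 358.0, 130.0, 54.0] [0.425, 0.092, 0.0]
top [0.444 0.001 0.764]
side bracket 0.76 [266.0, 172.0, 61.0, 90.0] [0.708, -0.372, 0.0]
side bracket 0.6 [340.0, 212.0, 76.0, 96.0] [0.548, -0.214, 0.0]
side stop 0.89 [439.0, 249.0, 70.0, 30.0] [0.387, -0.103, 0.0]
side stop 0.67 [330.0, 280.0, 101.0, 35.0] [0.561, -0.021, -0.0]
side switch 0.96 [229.0, 304.0, 42.0, 56.0] [0.701, 0.033, 0.0]
side motor 0.95 [236.0, 233.0, 33.0, 54.0] [0.727, -0.144, 0.0]
side driver 0.63 [430.0, 339.0, 45.0, 116.0] [0.429, 0.093, 0.0]
side [0.54  0.51  0.449]
```

```bash
ls pics
```

```text
side0.png
top0.png
```

View pics/top0.png

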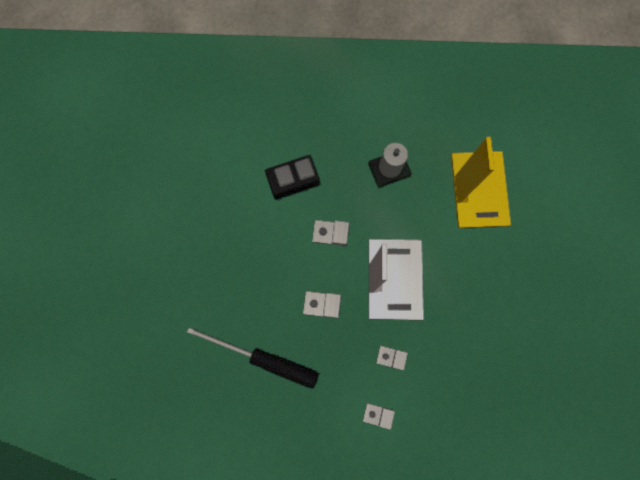

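View pics/side0.png

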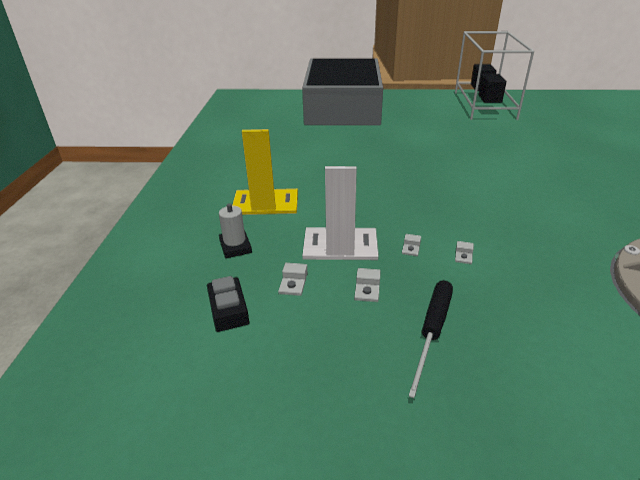

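Bracket: the white one (top px ~396,280); the yellow one is a look-alike. The stop is the larger lug pair (px ~341,232 and 332,305), with its +x pointing left in the picture. Next I fit both poses by silhouette.

```bash
cat >> h.py <<'E'
from scipy.optimize import minimize, differential_evolution
def box(a,b): return np.array([[x,y,z] for x in (a[0],b[0]) for y in (a[1],b[1]) for z in (a[2],b[2])],float)
BR=[box((-.08,-.06,0),(0,.06,.008)),box((-.006,-.022,0),(0,.022,.16))]
def ST(l=.024,t=.006): return [box((0,s*.055-.017,0),(l,s*.055+.017,.018)) for s in(-1,1)]+[box((0,s*.055-.017,0),(.052,s*.055+.017,t)) for s in(-1,1)]
def tf(B,p,th=0):  # p=x,y,yaw ; tip th about front edge
    R=Rn.from_euler('z',p[2]).as_matrix()@Rn.from_euler('y',th).as_matrix()
    return [b@R.T+[p[0],p[1],0] for b in B]
def sil(n,Bs,S=2):
    im=np.zeros((480*S,640*S),np.uint8)
    for b in Bs:
        q=proj(n,b)*S+(S-1)/2
        cv2.fillConvexPoly(im,cv2.convexHull(np.round(q).astype(np.int32)),1)
    return im
def nongreen(im,bx,m=12,k=9):
    a=im.astype(int);g=((a[...,1]-a[...,0])<15).astype(np.uint8)
    w=np.zeros_like(g);c,r,ww,hh=[int(v) for v in bx]
    w[max(0,r-hh//2-m):r+hh//2+m,max(0,c-ww//2-m):c+ww//2+m]=1
    return cv2.morphologyEx(g*w,cv2.MORPH_CLOSE,np.ones((k,k),np.uint8))
E
cat > m.py <<'E'
from h import *
ims={n:cv2.cvtColor(cv2.imread(f'pics/{n}0.png'),cv2.COLOR_BGR2RGB) for n in('top','side')}
up=lambda m:cv2.resize(m,None,fx=2,fy=2,interpolation=cv2.INTER_NEAREST)
def fit(masks,f,x0,rng):
    def c(v):
        return sum(np.count_nonzero(sil(n,f(v))!=m)/m.sum() for n,m in masks.items())
    r=differential_evolution(c,[(a-b,a+b) for a,b in zip(x0,rng)],seed=1,maxiter=60,popsize=12,tol=1e-4)
    return r.x,r.fun
mb={'top':up(nongreen(ims['top'],(395,282,59,78))),'side':up(nongreen(ims['side'],(340,212,76,96)))}
ms={'top':up(nongreen(ims['top'],(326,268,52,101),k=5)),'side':up(nongreen(ims['side'],(330,280,101,35),m=6,k=5))}
# exclude bracket foot from stop's side mask by row
ms['top'][:,2*358:]=0; ms['side'][:2*262]=0
b,fb=fit(mb,lambda v:tf(BR,v),(.545,-.08,1.57),(.04,.05,.3)); print('bracket',b.round(4),fb)
s,fs=fit(ms,lambda v:tf(ST(v[3],v[4]),v),(.555,-.02,1.57,.024,.006),(.04,.04,.3,.012,.004)); print('stop',s.round(4),fs)
c,sn=np.cos(s[2]),np.sin(s[2]);d=b[:2]-s[:2]
print('br in stop',c*d[0]+sn*d[1],-sn*d[0]+c*d[1],b[2]-s[2])
for n in ims:
    o=up(ims[n])[...,::-1].copy()
    for B,col in((tf(BR,b),(0,0,255)),(tf(ST(s[3],s[4]),s),(255,0,0))):
        cs,_=cv2.findContours(sil(n,B),cv2.RETR_EXTERNAL,cv2.CHAIN_APPROX_NONE);cv2.drawContours(o,cs,-1,col,1)
    o=o[380:700,520:900] if n=='top' else o[300:640,520:820]
    cv2.imwrite(f'pics/f_{n}.png',cv2.resize(o,(380,320)))
cv2.imwrite('pics/f.png',np.hstack([cv2.imread('pics/f_top.png'),cv2.imread('pics/f_side.png')]))
E
python3 m.py
```

```text
Traceback (most recent call last):
  File "m.py", line 13, in <module>
    b,fb=fit(mb,lambda v:tf(BR,v),(.545,-.08,1.57),(.04,.05,.3)); print('bracket',b.round(4),fb)
         ~~~^^^^^^^^^^^^^^^^^^^^^^^^^^^^^^^^^^^^^^^^^^^^^^^^^^^^
  File "m.py", line 7, in fit
    r=differential_evolution(c,[(a-b,a+b) for a,b in zip(x0,rng)],seed=1,maxiter=60,popsize=12,tol=1e-4)
  File "m.py", line 6, in c
    return sum(np.count_nonzero(sil(n,f(v))!=m)/m.sum() for n,m in masks.items())
  File "m.py", line 6, in <genexpr>
    return sum(np.count_nonzero(sil(n,f(v))!=m)/m.sum() for n,m in masks.items())
                                ~~~^^^^^^^^
  File "h.py", line 27, in sil
    q=proj(n,b)*S+(S-1)/2
      ~~~~^^^^^
  File "h.py", line 8, in proj
    K,r,t=cam(n);return cv2.projectPoints(np.array(P,float).reshape(-1,1,3),r,t,K,None)[0].reshape(-1,2)
          ~~~^^^
  File "h.py", line 5, in cam
    p=eyes.camera_params(n);K=np.array([[p['fx'],0,p['cx']],[0,p['fy'],p['cy']],[0,0,1.]])
ValueError: time passes only in moves, steps and waits
```

```bash
python3 - <<'E'
s=open('h.py').read()
s=s.replace("def cam(n):\n","import functools\n@functools.lru_cache(None)\ndef cam(n):\n",1)
open('h.py','w').write(s)
E
python3 m.py
```

```text
bracket [ 0.5467 -0.0753  1.5711] 0.16516475703990116
stop [ 0.5584 -0.0362  1.4715  0.0174  0.0027] 0.13635253926234434
br in stop -0.04009326203269983 0.007766816206615795 0.09957624293245315
```

View pics/f.png

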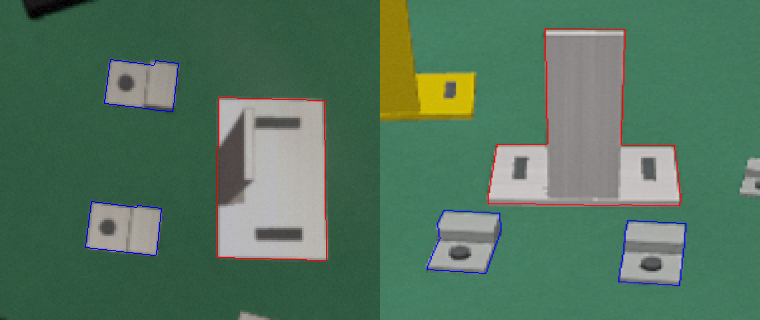

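Both fits match the pictures: bracket at −40 mm in the stop frame, 8 mm off the middle, yaw 0.1. First move: go behind the foot.

```bash
cat > g.py <<'E'
# usage: g.py sx sy tipz mode(p: tool x along stop x, t: tool y along stop x)
from h import *
import sys
S=np.array([.5584,-.0362]);yw=1.4715
ex=np.array([np.cos(yw),np.sin(yw)]);ey=np.array([-ex[1],ex[0]])
def st():
    s=sensors.observe();w,x,y,z=s['orientation'];R=Rn.from_quat([x,y,z,w]).as_matrix()
    p=np.array(s['tool_pos']);d=p[:2]-S
    print('t %.2f stop-xy %.4f %.4f tipz %.4f F_stop %.1f %.1f %.1f grip %.3f q7 %.2f tiltdev %.4f'%(s['t'],d@ex,d@ey,p[2]-.017,np.dot(s['contact_force'][:2],ex),np.dot(s['contact_force'][:2],ey),s['contact_force'][2],s['gripper_width'],s['q'][6],R[2,2]+1))
    return p,R
if __name__=='__main__':
    p,R=st()
    if len(sys.argv)>4:
        a,b,c=map(float,sys.argv[1:4]);g=np.r_[S+a*ex+b*ey,c+.017]
        print('shift cm',(R.T@(g-p)*100).round(2))
        ax=R[:2,0] if sys.argv[4]=='p' else R[:2,1]
        r=np.degrees(np.arctan2(ax[1],ax[0])-yw);print('roll',((r+90)%180-90).round(2))
E
python3 g.py -.15 0 .205 p
```

```text
t 0.60 stop-xy 0.6193 0.3408 tipz 0.2055 F_stop -0.1 -0.4 -0.5 grip 1.000 q7 -0.07 tiltdev 0.0000
shift cm [-5.715e+01 -6.175e+01  5.000e-02]
roll 71.11
```

>>> servo_tool --pt "-57 -62 0 71 1" --pt "-57 -62 0 71 1" --pt "-57 -62 0 71 1" --pt "-57 -62 0 71 1" --pt "-57 -62 0 71 1"

```text
t: 1.23
tool_pos: [0.3777, 0.3148, 0.2227]
orientation: [-0.0, 0.634, 0.774, 0.0]
contact_force: [1.4, 0.5, -0.2]
gripper_width: 0.999
grasp_force: 0.0
```

```bash
python3 g.py -.15 0 .205 p
```

```text
t 1.23 stop-xy 0.3314 0.2146 tipz 0.2057 F_stop 0.6 -1.4 -0.2 grip 0.999 q7 -0.57 tiltdev 0.0000
shift cm [-5.231e+01  6.400e+00  4.000e-02]
roll 17.05
```

>>> servo_tool --pt "-52.3 6.4 0 17 1" --pt "-52.3 6.4 0 17 1" --pt "-52.3 6.4 0 17 1" --pt "-52.3 6.4 0 17 1" --pt "-52.3 6.4 0 17 1"

```text
t: 1.85
tool_pos: [0.4779, 0.0188, 0.2229]
orientation: [0.0, 0.739, 0.674, 0.001]
contact_force: [1.6, 0.6, 0.0]
gripper_width: 0.996
grasp_force: 0.0
```

```bash
python3 g.py -.15 0 .205 p
```

```text
t 1.85 stop-xy 0.0468 0.0855 tipz 0.2059 F_stop 0.8 -1.5 0.0 grip 0.996 q7 -0.18 tiltdev 0.0000
shift cm [-19.74   8.41   0.08]
roll 0.42
```

>>> servo_tool --pt "-19.7 8.4 0 0.4 1" --pt "-19.7 8.4 0 0.4 1" --pt "-19.7 8.4 0 0.4 1" --pt "-19.7 8.4 0 0.4 1" --pt "-19.7 8.4 0 0.4 1"

```text
t: 2.48
tool_pos: [0.5429, -0.1855, 0.2224]
orientation: [0.0, 0.742, 0.67, -0.0]
contact_force: [0.9, -0.3, -0.2]
gripper_width: 1.001
grasp_force: 0.0
```

```bash
python3 g.py -.15 0 .004 p
```

```text
t 2.48 stop-xy -0.1501 0.0007 tipz 0.2054 F_stop -0.2 -1.0 -0.2 grip 1.001 q7 0.36 tiltdev 0.0000
shift cm [ 0.03  0.07 20.14]
roll -0.19
```

>>> servo_tool --pt "0 0 6 0 0.5" --pt "0 0 12 0 0.5" --pt "0 0 17 0 0.5" --pt "0 0 19.5 0 0.5" --pt "0 0 20.1 0 0.5"

```text
t: 3.1
tool_pos: [0.5421, -0.1818, 0.0203]
orientation: [-0.001, 0.741, 0.672, -0.001]
contact_force: [-0.6, 0.6, 0.6]
gripper_width: 0.746
grasp_force: 0.0
```

```bash
python3 g.py -.088 0 .004 p
```

```text
t 3.10 stop-xy -0.1465 0.0018 tipz 0.0033 F_stop 0.5 0.7 0.6 grip 0.746 q7 0.56 tiltdev 0.0000
shift cm [ 5.85  0.18 -0.07]
roll 0.06
```

>>> servo_tool --pt "0.8 0 0 0 0.5" --pt "1.6 0 0 0 0.5" --pt "2.4 0 0 0 0.5" --pt "3.0 0 0 0 0.5" --pt "3.6 0 0 0 0.5"

```text
t: 3.72
tool_pos: [0.547, -0.1475, 0.0221]
orientation: [0.001, 0.741, 0.671, 0.0]
contact_force: [-0.7, -4.3, 2.9]
gripper_width: 0.749
grasp_force: 2.6
```

```bash
python3 g.py -.088 0 .004 p
```

```text
t 3.73 stop-xy -0.1119 0.0003 tipz 0.0051 F_stop -4.3 0.3 2.9 grip 0.749 q7 0.50 tiltdev 0.0000
shift cm [2.39 0.03 0.11]
roll -0.01
```

>>> servo_tool --pt "0.4 0 0 0 0.5" --pt "0.8 0 0 0 0.5" --pt "1.2 0 0 0 0.5" --pt "1.6 0 0 0 0.5" --pt "1.6 0 0 0 0.5"

```text
t: 4.35
tool_pos: [0.5486, -0.1314, 0.0218]
orientation: [0.0, 0.741, 0.671, 0.0]
contact_force: [0.2, -3.2, 1.9]
gripper_width: 0.752
grasp_force: 1.4
```

```bash
python3 g.py -.088 0 .004 p
```

```text
t 4.35 stop-xy -0.0957 0.0003 tipz 0.0048 F_stop -3.2 -0.5 1.9 grip 0.752 q7 0.48 tiltdev 0.0000
shift cm [0.77 0.03 0.08]
roll 0.01
```

>>> servo_tool --pt "0.2 0 0.1 0 0.5" --pt "0.4 0 0.1 0 0.5" --pt "0.6 0 0.1 0 0.5" --pt "0.8 0 0.1 0 0.5" --pt "0.8 0 0.1 0 0.5"

```text
t: 4.97
tool_pos: [0.5492, -0.1243, 0.0208]
orientation: [0.001, 0.741, 0.671, -0.0]
contact_force: [-0.2, -7.4, 3.4]
gripper_width: 0.753
grasp_force: 3.4
```

```bash
python3 g.py -.088 0 .004 p
```

```text
t 4.97 stop-xy -0.0886 0.0004 tipz 0.0038 F_stop -7.4 -0.5 3.4 grip 0.753 q7 0.47 tiltdev 0.0000
shift cm [ 0.06  0.04 -0.02]
roll -0.03
```

Force is rising; push a little more, then check in the pictures.

>>> servo_tool --pt "0.15 0 0 0 0.5" --pt "0.3 0 0 0 0.5" --pt "0.45 0 0 0 0.5" --pt "0.45 0 0 0 0.5"

```text
t: 5.48
tool_pos: [0.5493, -0.1235, 0.0209]
orientation: [0.002, 0.742, 0.67, -0.001]
contact_force: [-0.6, -24.0, 0.1]
gripper_width: 0.751
grasp_force: 12.6
```

```bash
cat > v.py <<'E'
# v.py tag th_lo th_hi x0: fit bracket (stop x, stop y, yaw, tip) to edges near, from side+top colour masks ignoring gripper
from g import *
tag,x0,y0,th0,dth=sys.argv[1],*map(float,sys.argv[2:6])
st()
ims={n:grab(n,n+tag+'.png') for n in('top','side')}
M={}
for n,im in ims.items():
    a=im.astype(int);m=((a[...,1]-a[...,0])<15).astype(np.uint8)
    try: tr=trace('bracket',n)
    except Exception as e: tr=[];print(e)
    P=proj(n,np.vstack(tf(BR,(*(S+x0*ex+y0*ey),yw),th0))).mean(0)
    tr=sorted(tr,key=lambda d:np.hypot(*(np.array(d['box'][:2])-P)))
    print(n,[(round(d['confidence'],2),np.round(d['box']).tolist()) for d in tr[:2]],P.round())
    if tr: M[n]=cv2.resize(tr[0]['pixels'].astype(np.uint8),None,fx=2,fy=2,interpolation=cv2.INTER_NEAREST)
B=lambda v:tf(BR,(*(S+v[0]*ex+v[1]*ey),yw+v[2]),v[3])
def c(v): return sum(np.count_nonzero(sil(n,B(v))!=m)/m.sum() for n,m in M.items())
r=differential_evolution(c,[(x0-.03,x0+.03),(y0-.015,y0+.015),(-.12,.12),(max(0,th0-dth),th0+dth+1e-4)],seed=1,maxiter=40,popsize=10,tol=1e-4)
print('x,y,yaw,tip',r.x.round(4),'cost',round(r.fun,3))
o=[]
for n in ims:
    q=cv2.resize(ims[n][...,::-1],None,fx=2,fy=2).copy()
    for D,col in((B(r.x),(0,0,255)),(tf(ST(.0174,.003),(*S,yw)),(255,0,0))):
        cs,_=cv2.findContours(sil(n,D),cv2.RETR_EXTERNAL,cv2.CHAIN_APPROX_NONE);cv2.drawContours(q,cs,-1,col,1)
    o.append(q[330:730,460:860] if n=='top' else q[260:660,460:860])
cv2.imwrite(f'pics/v{tag}.png',np.hstack(o))
E
python3 v.py 1 0 .005 0 0
```

```text
t 5.47 stop-xy -0.0878 0.0004 tipz 0.0039 F_stop -24.0 -1.8 0.1 grip 0.751 q7 0.46 tiltdev 0.0000
top [(0.93, [363.0, 265.0, 41.0, 61.0]), (0.48, [493.0, 146.0, 19.0, 19.0])] [358. 270.]
side [(0.96, [337.0, 226.0, 80.0, 98.0]), (0.94, [265.0, 173.0, 63.0, 87.0])] [337. 242.]
x,y,yaw,tip [ 0.0016 -0.0011 -0.0107  0.    ] cost 2.761
```

View pics/v1.png

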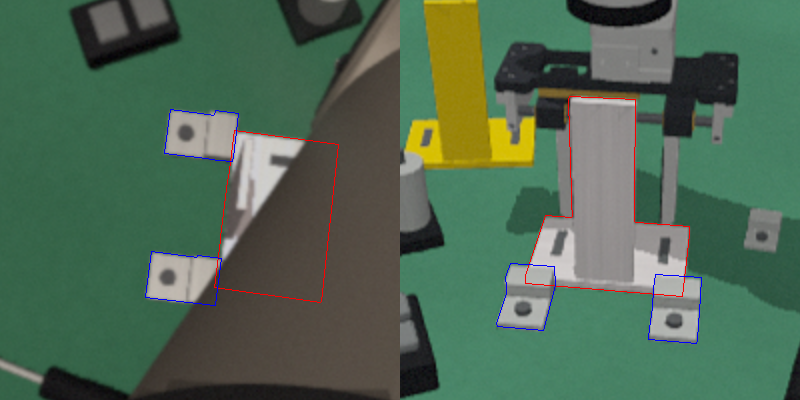

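Picture: the bracket's front edge is flush with both lugs (force 24 N), with step 1 met. Now back off, up, and turn 90°.

>>> servo_tool --pt "-3 0 0 0 0.5" --pt "-3.4 0 -5 0 0.3" --pt "-3.4 0 -11 0 0" --pt "-3.4 0 -17 0 -0.26" --pt "-3.4 0 -17.6 -10 -0.26"

```text
t: 6.3
tool_pos: [0.5477, -0.1527, 0.2002]
orientation: [0.002, 0.679, 0.734, 0.002]
contact_force: [0.7, 0.7, -0.5]
gripper_width: 0.385
grasp_force: 0.0
```

```bash
python3 g.py -.05 -.001 .18 t
```

```text
t 6.30 stop-xy -0.1170 -0.0009 tipz 0.1832 F_stop 0.8 -0.6 -0.5 grip 0.385 q7 0.49 tiltdev 0.0000
shift cm [6.59 1.19 0.33]
roll -79.83
```

>>> servo_tool --pt "0 0 0 -80 -0.26" --pt "0 0 0 -80 -0.26" --pt "0 0 0 -80 -0.26" --pt "0 0 0 -80 -0.26" --pt "0 0 0 -80 -0.26"

```text
t: 6.92
tool_pos: [0.5458, -0.1522, 0.1964]
orientation: [-0.0, 0.272, 0.962, 0.0]
contact_force: [-0.2, 0.5, -0.2]
gripper_width: 0.37
grasp_force: 0.0
```

```bash
python3 g.py -.05 -.001 .18 t
```

```text
t 6.92 stop-xy -0.1167 0.0010 tipz 0.1794 F_stop 0.5 0.3 -0.2 grip 0.370 q7 1.35 tiltdev 0.0000
shift cm [ 2.73  6.09 -0.06]
roll -25.9
```

>>> servo_tool --pt "2.7 6.1 -0.1 -25.9 -0.26" --pt "2.7 6.1 -0.1 -25.9 -0.26" --pt "2.7 6.1 -0.1 -25.9 -0.26" --pt "2.7 6.1 -0.1 -25.9 -0.26"

```text
t: 7.42
tool_pos: [0.5552, -0.0863, 0.1974]
orientation: [-0.0, 0.053, 0.999, 0.0]
contact_force: [0.2, 0.5, 0.0]
gripper_width: 0.372
grasp_force: 0.0
```

```bash
python3 g.py -.05 -.001 .076 t
```

```text
t 7.42 stop-xy -0.0502 -0.0018 tipz 0.1804 F_stop 0.5 -0.2 0.0 grip 0.372 q7 1.63 tiltdev 0.0000
shift cm [ 0.07  0.02 10.44]
roll -0.39
```

>>> servo_tool --pt "0 0 4 -0.4 -0.26" --pt "0 0 8 -0.4 -0.26" --pt "0 0 9.5 -0.4 -0.26" --pt "0 0 10.2 -0.4 -0.26" --pt "0 0 10.2 -0.4 -0.26"

```text
t: 8.05
tool_pos: [0.5558, -0.0869, 0.0961]
orientation: [0.0, 0.05, 0.999, -0.0]
contact_force: [0.1, 0.8, 1.3]
gripper_width: 0.369
grasp_force: 0.0
```

```bash
python3 g.py -.036 -.001 .075 t; python3 v.py 2 0 0 0 0
```

```text
t 8.05 stop-xy -0.0507 -0.0025 tipz 0.0791 F_stop 0.8 -0.0 1.3 grip 0.369 q7 1.70 tiltdev 0.0000
shift cm [0.15 1.47 0.41]
roll -0.02
t 8.05 stop-xy -0.0507 -0.0025 tipz 0.0791 F_stop 0.8 -0.0 1.3 grip 0.369 q7 1.70 tiltdev 0.0000
top [] [359. 267.]
side [(0.8, [334.0, 226.0, 80.0, 98.0]), (0.94, [266.0, 172.0, 64.0, 86.0])] [334. 241.]
x,y,yaw,tip [-0.0001 -0.0007 -0.0007  0.0001] cost 0.098
```

View pics/v2.png

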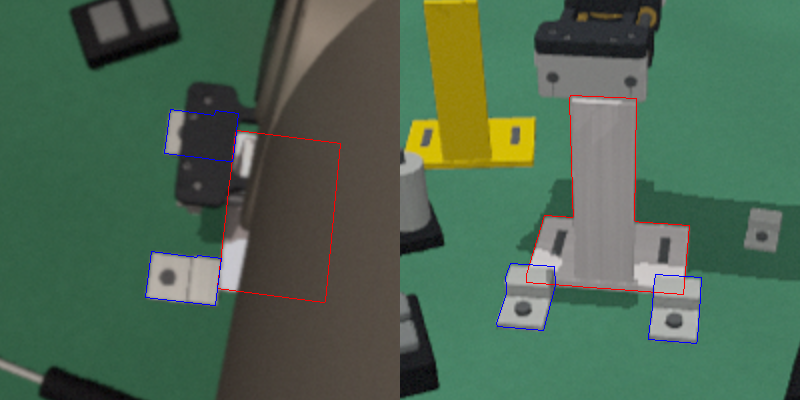

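>>> servo_tool --pt "0.1 1.0 0.2 0 -0.26" --pt "0.1 1.5 0.3 0 -0.26" --pt "0.1 1.9 0.4 0 -0.26" --pt "0.1 2.3 0.5 0 -0.26" --pt "0.1 2.6 0.7 0 -0.26"

```text
t: 8.88
tool_pos: [0.5571, -0.0607, 0.0885]
orientation: [0.0, 0.049, 0.999, -0.0]
contact_force: [0.6, -2.0, 1.8]
gripper_width: 0.372
grasp_force: 1.0
```

```bash
python3 g.py -.0158 -.001 .064 t; python3 v.py 3 -.002 0 .17 .15
```

```text
t 8.88 stop-xy -0.0245 -0.0011 tipz 0.0715 F_stop -2.0 -0.8 1.8 grip 0.372 q7 1.66 tiltdev 0.0000
shift cm [0.01 0.88 0.75]
roll 0.02
t 8.88 stop-xy -0.0245 -0.0011 tipz 0.0715 F_stop -2.0 -0.8 1.8 grip 0.372 q7 1.66 tiltdev 0.0000
top [] [354. 266.]
side [(0.77, [335.0, 235.0, 80.0, 82.0]), (0.64, [264.0, 172.0, 64.0, 85.0])] [333. 242.]
x,y,yaw,tip [-0.001   0.001   0.0271  0.2682] cost 0.122
```

View pics/v3.png

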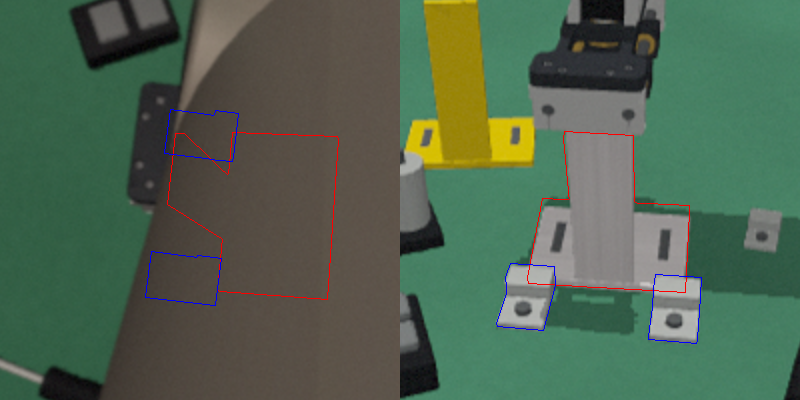

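>>> servo_tool --pt "0 0.3 0.2 0 -0.26" --pt "0 0.6 0.5 0 -0.26" --pt "0 0.9 0.8 0 -0.26" --pt "0 1.1 1.0 0 -0.26" --pt "0 1.3 1.3 0 -0.26"

```text
t: 9.7
tool_pos: [0.5583, -0.0477, 0.0753]
orientation: [-0.0, 0.049, 0.999, 0.0]
contact_force: [-0.0, -0.6, 1.6]
gripper_width: 0.365
grasp_force: 0.8
```

```bash
cat > w.py <<'E'
# w.py tag th0 dth : fit x, tip from the side view, below the gripper-occluded rows
from g import *
tag,t0,d=sys.argv[1],float(sys.argv[2]),float(sys.argv[3]);st()
im=grab('side','side'+tag+'.png')
P=proj('side',np.vstack(tf(BR,(*(S-.005*ex),yw),t0))).mean(0)
tr=sorted([a for a in trace('bracket','side')],key=lambda a:np.hypot(*(np.array(a['box'][:2])-P)))
if not tr: print('none'); sys.exit()
print(round(tr[0]['confidence'],2),np.round(tr[0]['box']).tolist(),P.round())
m=cv2.resize(tr[0]['pixels'].astype(np.uint8),None,fx=2,fy=2,interpolation=cv2.INTER_NEAREST)
r0=np.where(m.any(1))[0][0]+6
B=lambda v:tf(BR,(*(S+v[0]*ex+v[2]*ey),yw+v[3]),v[1])
c=lambda v:np.count_nonzero((sil('side',B(v))!=m)[r0:])/m.sum()
r=differential_evolution(c,[(-.025,.003),(max(0,t0-d),t0+d),(-.008,.008),(-.06,.06)],seed=1,maxiter=40,popsize=10,tol=1e-4)
print('x,tip deg,y,yaw',r.x[0].round(4),np.degrees(r.x[1]).round(1),r.x[2:].round(3),'cost',round(r.fun,3))
q=cv2.resize(im[...,::-1],None,fx=2,fy=2).copy()
cs,_=cv2.findContours(sil('side',B(r.x)),cv2.RETR_EXTERNAL,cv2.CHAIN_APPROX_NONE);cv2.drawContours(q,cs,-1,(0,0,255),1)
cv2.imwrite(f'pics/w{tag}.png',q[230:660,430:890])
E
python3 w.py 4 .45 .3
```

```text
t 9.70 stop-xy -0.0115 -0.0010 tipz 0.0583 F_stop -0.6 -0.0 1.6 grip 0.365 q7 1.64 tiltdev 0.0000
0.87 [335.0, 243.0, 82.0, 68.0] [332. 245.]
x,tip deg,y,yaw -0.0048 17.6 [-0.002 -0.021] cost 0.073
```

View pics/w4.png

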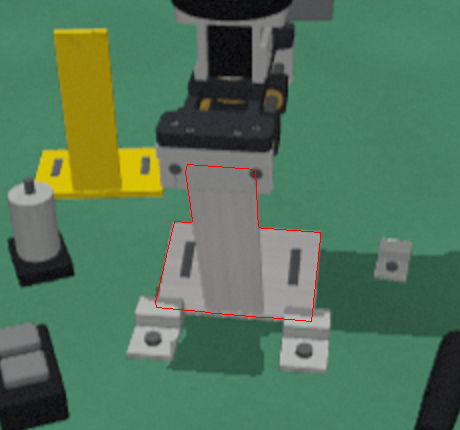

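>>> servo_tool --pt "0 0 0 0 -0.15" --pt "0 0 0.1 0 -0.05" --pt "0 0 0.2 0 -0.05" --pt "0 0 0.2 0 -0.05"

```text
t: 10.3
tool_pos: [0.5583, -0.0479, 0.0735]
orientation: [0.0, 0.049, 0.999, -0.0]
contact_force: [-0.1, -1.4, 1.1]
gripper_width: 0.475
grasp_force: 0.6
```

```bash
sed -i 's/(-.008,.008),(-.06,.06)\]/(-.003,.001),(-.01,.01)]/' w.py; python3 w.py 5 .45 .35
```

```text
t 10.30 stop-xy -0.0117 -0.0010 tipz 0.0565 F_stop -1.4 -0.0 1.1 grip 0.475 q7 1.65 tiltdev 0.0000
0.98 [334.0, 244.0, 81.0, 62.0] [332. 245.]
x,tip deg,y,yaw -0.0042 24.1 [-0.001  0.007] cost 0.068
```

>>> servo_tool --pt "0 0.1 0.3 0 -0.05" --pt "0 0.2 0.6 0 -0.05" --pt "0 0.3 0.9 0 -0.05" --pt "0 0.4 1.2 0 -0.05" --pt "0 0.4 1.2 0 -0.05"

```text
t: 11.02
tool_pos: [0.5584, -0.0439, 0.0611]
orientation: [-0.0, 0.049, 0.999, -0.0]
contact_force: [-1.1, -0.5, 0.4]
gripper_width: 0.478
grasp_force: 0.3
```

```bash
python3 w.py 6 .6 .3
```

```text
t 11.03 stop-xy -0.0076 -0.0008 tipz 0.0441 F_stop -0.6 1.1 0.4 grip 0.478 q7 1.65 tiltdev 0.0000
0.73 [334.0, 246.0, 84.0, 54.0] [331. 249.]
x,tip deg,y,yaw -0.006 30.8 [-0.001 -0.004] cost 0.114
```

>>> servo_tool --pt "0 0 0.2 0 -0.05" --pt "0 0 0.4 0 -0.05" --pt "0 0 0.6 0 -0.05" --pt "0 0.1 0.7 0 -0.05" --pt "0 0.1 0.7 0 -0.05"

```text
t: 11.75
tool_pos: [0.5586, -0.0429, 0.0543]
orientation: [-0.0, 0.049, 0.999, -0.0]
contact_force: [-0.4, -0.9, -0.3]
gripper_width: 0.471
grasp_force: 0.1
```

```bash
python3 w.py 7 .65 .3
```

```text
t 11.75 stop-xy -0.0066 -0.0009 tipz 0.0373 F_stop -0.9 0.3 -0.3 grip 0.471 q7 1.65 tiltdev 0.0000
0.91 [334.0, 248.0, 82.0, 52.0] [331. 250.]
x,tip deg,y,yaw -0.0211 54.4 [-0.001  0.01 ] cost 0.183
```

View pics/w7.png

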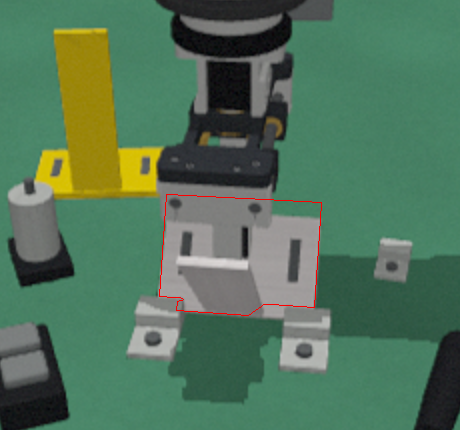

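```bash
cat > k.py <<'E'
from g import *
for a in eval(sys.argv[1]):
    th=np.radians(a);R=Rn.from_euler('z',yw).as_matrix()@Rn.from_euler('y',th).as_matrix()
    P=np.array([[0,.022,.16],[0,-.022,.16],[-.006,.022,.16],[-.08,-.06,.008],[-.08,.06,.008]])@R.T+np.r_[S-.008*np.sin(th)*ex-.001*ey,0]
    print(a,'plate end front corners, back corner, foot rear top corners (crop px)',(proj('side',P)*2-[430,230]).round().tolist())
E
python3 k.py 'range(28,50,3)'
```

```text
28 plate end front corners, back corner, foot rear top corners (crop px) [[252.0, 214.0], [180.0, 210.0], [253.0, 206.0], [169.0, 213.0], [320.0, 223.0]]
31 plate end front corners, back corner, foot rear top corners (crop px) [[250.0, 226.0], [179.0, 222.0], [251.0, 218.0], [169.0, 211.0], [320.0, 221.0]]
34 plate end front corners, back corner, foot rear top corners (crop px) [[249.0, 239.0], [177.0, 234.0], [250.0, 230.0], [168.0, 209.0], [320.0, 219.0]]
37 plate end front corners, back corner, foot rear top corners (crop px) [[248.0, 252.0], [176.0, 247.0], [249.0, 242.0], [167.0, 207.0], [320.0, 217.0]]
40 plate end front corners, back corner, foot rear top corners (crop px) [[247.0, 265.0], [174.0, 260.0], [248.0, 255.0], [166.0, 206.0], [320.0, 216.0]]
43 plate end front corners, back corner, foot rear top corners (crop px) [[246.0, 278.0], [173.0, 273.0], [246.0, 268.0], [166.0, 205.0], [320.0, 214.0]]
46 plate end front corners, back corner, foot rear top corners (crop px) [[244.0, 292.0], [171.0, 286.0], [245.0, 282.0], [165.0, 204.0], [320.0, 214.0]]
49 plate end front corners, back corner, foot rear top corners (crop px) [[243.0, 306.0], [170.0, 300.0], [244.0, 295.0], [164.0, 203.0], [320.0, 213.0]]
```

>>> servo_tool --pt "0 -0.1 0.2 0 -0.05" --pt "0 0 0.2 0 -0.05" --pt "0 0.2 0.2 0 -0.05" --pt "0 0.4 0.1 0 -0.05" --pt "0 0.5 0.0 0 -0.05"

```text
t: 12.48
tool_pos: [0.5593, -0.0377, 0.0546]
orientation: [-0.0, 0.049, 0.999, 0.0]
contact_force: [-0.2, 0.0, 0.1]
gripper_width: 0.475
grasp_force: 0.0
```

```bash
cat > e.py <<'E'
# e.py tag t0 : tip angle from bright plate-end/edges: fit all visible mask inside model only (side), constrained x=-8 sin
from g import *
tag,t0=sys.argv[1],float(sys.argv[2]);st();im=grab('side','side'+tag+'.png')
tr=trace('bracket','side');P=np.array([334,255])
tr=min(tr,key=lambda a:np.hypot(*(np.array(a['box'][:2])-P)));print(round(tr['confidence'],2),np.round(tr['box']).tolist())
g=im.astype(int);m=tr['pixels'];ys,xs=np.where(m);print('mask rows',ys.min(),ys.max(),'cols',xs.min(),xs.max())
q=cv2.resize(im[...,::-1],None,fx=2,fy=2);cv2.imwrite(f'pics/w{tag}.png',q[230:660,430:890])
col=g[225:275,305:342].sum(2)/3
b=col.mean(1);print('brightness rows 225..',b.round().astype(int).tolist())
E
python3 e.py 8 .8; python3 k.py 'range(42,70,4)'
```

```text
t 12.47 stop-xy -0.0014 -0.0010 tipz 0.0376 F_stop 0.0 0.2 0.1 grip 0.475 q7 1.64 tiltdev 0.0000
0.73 [334.0, 246.0, 83.0, 54.0]
mask rows 221 273 cols 294 374
brightness rows 225.. [126, 126, 126, 129, 136, 131, 118, 118, 119, 119, 119, 118, 119, 120, 120, 120, 121, 122, 123, 123, 128, 133, 136, 136, 136, 134, 139, 156, 185, 199, 200, 190, 162, 130, 116, 118, 120, 121, 122, 124, 123, 124, 124, 124, 127, 123, 109, 92, 79, 71]
42 plate end front corners, back corner, foot rear top corners (crop px) [[246.0, 274.0], [173.0, 268.0], [247.0, 264.0], [166.0, 205.0], [320.0, 215.0]]
46 plate end front corners, back corner, foot rear top corners (crop px) [[244.0, 292.0], [171.0, 286.0], [245.0, 282.0], [165.0, 204.0], [320.0, 214.0]]
50 plate end front corners, back corner, foot rear top corners (crop px) [[243.0, 310.0], [170.0, 305.0], [244.0, 300.0], [163.0, 203.0], [319.0, 213.0]]
54 plate end front corners, back corner, foot rear top corners (crop px) [[242.0, 329.0], [169.0, 323.0], [242.0, 319.0], [162.0, 203.0], [319.0, 213.0]]
58 plate end front corners, back corner, foot rear top corners (crop px) [[241.0, 347.0], [168.0, 341.0], [241.0, 337.0], [161.0, 203.0], [319.0, 213.0]]
62 plate end front corners, back corner, foot rear top corners (crop px) [[239.0, 365.0], [167.0, 359.0], [240.0, 355.0], [159.0, 204.0], [319.0, 214.0]]
66 plate end front corners, back corner, foot rear top corners (crop px) [[239.0, 383.0], [166.0, 377.0], [239.0, 373.0], [158.0, 205.0], [319.0, 215.0]]
```

>>> servo_tool --pt "0 -0.3 0.2 0 -0.05" --pt "0 -0.3 0.2 0 -0.05" --pt "0 -0.1 0.1 0 -0.05" --pt "0 0.1 0.0 0 -0.05" --pt "0 0.3 -0.1 0 -0.05"

```text
t: 13.2
tool_pos: [0.5596, -0.0348, 0.0556]
orientation: [0.0, 0.049, 0.999, 0.0]
contact_force: [0.2, -0.5, 0.0]
gripper_width: 0.477
grasp_force: 0.0
```

```bash
python3 e.py 9 .8
```

```text
t 13.20 stop-xy 0.0015 -0.0010 tipz 0.0386 F_stop -0.5 -0.2 0.0 grip 0.477 q7 1.63 tiltdev 0.0000
0.7 [336.0, 246.0, 79.0, 56.0]
mask rows 221 273 cols 294 374
brightness rows 225.. [126, 126, 126, 126, 132, 131, 122, 119, 119, 119, 120, 119, 119, 120, 121, 120, 121, 122, 123, 124, 124, 132, 136, 136, 136, 135, 135, 143, 147, 146, 149, 168, 192, 198, 196, 181, 147, 122, 117, 118, 120, 121, 123, 123, 125, 122, 108, 91, 77, 71]
```

>>> servo_tool --pt "0 -0.4 0.3 0 -0.05" --pt "0 -0.4 0.4 0 -0.05" --pt "0 -0.3 0.3 0 -0.05" --pt "0 -0.2 0.3 0 -0.05" --pt "0 0.0 0.2 0 -0.05"

```text
t: 13.92
tool_pos: [0.5594, -0.035, 0.0533]
orientation: [-0.0, 0.05, 0.999, -0.0]
contact_force: [-0.5, -0.3, -0.4]
gripper_width: 0.472
grasp_force: 0.0
```

```bash
python3 e.py 10 .8
```

```text
t 13.93 stop-xy 0.0013 -0.0009 tipz 0.0363 F_stop -0.4 0.4 -0.4 grip 0.472 q7 1.63 tiltdev 0.0000
0.93 [335.0, 246.0, 83.0, 55.0]
mask rows 221 273 cols 294 374
brightness rows 225.. [124, 126, 126, 126, 126, 124, 124, 125, 120, 120, 121, 120, 120, 122, 121, 121, 123, 123, 124, 125, 125, 124, 132, 137, 137, 137, 137, 143, 146, 146, 146, 146, 146, 148, 148, 148, 148, 148, 152, 168, 191, 196, 191, 176, 147, 122, 105, 89, 76, 71]
```

>>> servo_tool --pt "0 0.1 0 0 -0.05" --pt "0 0.2 0 0 -0.05" --pt "0 0.3 0 0 -0.05" --pt "0 0.4 0 0 -0.05" --pt "0 0.4 0 0 -0.05"

```text
t: 14.65
tool_pos: [0.5599, -0.031, 0.0535]
orientation: [-0.0, 0.049, 0.999, -0.0]
contact_force: [0.3, 0.6, 0.0]
gripper_width: 0.472
grasp_force: 0.3
```

```bash
python3 e.py 11 .8
```

```text
t 14.65 stop-xy 0.0054 -0.0010 tipz 0.0365 F_stop 0.7 -0.2 0.0 grip 0.472 q7 1.63 tiltdev 0.0000
0.98 [335.0, 249.0, 80.0, 62.0]
mask rows 220 280 cols 294 375
brightness rows 225.. [119, 120, 123, 126, 126, 126, 126, 125, 124, 125, 120, 119, 120, 121, 121, 121, 123, 124, 125, 126, 126, 125, 125, 129, 136, 138, 137, 143, 147, 147, 146, 146, 146, 147, 148, 149, 148, 148, 148, 147, 146, 145, 143, 142, 138, 135, 135, 134, 164, 184]
```

View pics/w11.png

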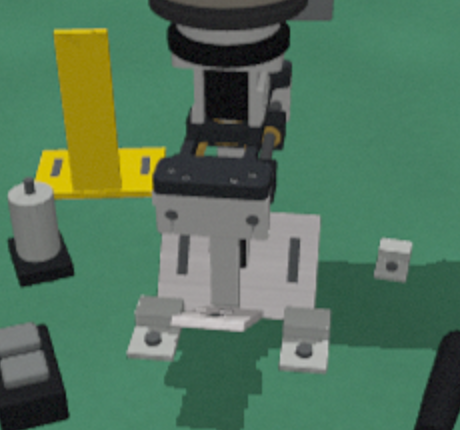

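Picture: the plate's end is down at row ~318 (tip ≈ 54°), and the force has changed sign, so the rear finger now holds the foot. Let it down.

>>> servo_tool --pt "0 0.1 -0.2 0 -0.05" --pt "0 0.3 -0.4 0 -0.05" --pt "0 0.5 -0.6 0 -0.05" --pt "0 0.6 -0.8 0 -0.05" --pt "0 0.8 -1.0 0 -0.05"

```text
t: 15.38
tool_pos: [0.5607, -0.0229, 0.0636]
orientation: [-0.0, 0.049, 0.999, -0.0]
contact_force: [0.2, 1.5, -1.0]
gripper_width: 0.474
grasp_force: 0.7
```

```bash
sed -i 's/225:275,305/225:320,305/' e.py; python3 e.py 12 .8;  python3 k.py '[62,66,70,74,78,82,86,90]'
```

```text
t 15.38 stop-xy 0.0134 -0.0010 tipz 0.0466 F_stop 1.5 -0.0 -1.0 grip 0.474 q7 1.61 tiltdev 0.0000
0.72 [334.0, 265.0, 83.0, 91.0]
mask rows 221 310 cols 293 375
brightness rows 225.. [126, 126, 126, 126, 130, 132, 127, 119, 118, 118, 118, 119, 119, 118, 120, 120, 120, 120, 120, 121, 122, 128, 132, 133, 133, 132, 132, 131, 134, 137, 139, 139, 138, 138, 139, 140, 140, 140, 140, 138, 136, 141, 148, 149, 147, 142, 135, 125, 121, 122, 123, 124, 125, 123, 120, 132, 156, 156, 141, 132, 134, 135, 136, 134, 127, 134, 152, 164, 168, 168, 166, 164, 163, 161, 168, 175, 176, 175, 173, 175, 176, 171, 162, 154, 139, 104, 77, 70, 72, 72, 72, 74, 75, 73, 73]
62 plate end front corners, back corner, foot rear top corners (crop px) [[239.0, 365.0], [167.0, 359.0], [240.0, 355.0], [159.0, 204.0], [319.0, 214.0]]
66 plate end front corners, back corner, foot rear top corners (crop px) [[239.0, 383.0], [166.0, 377.0], [239.0, 373.0], [158.0, 205.0], [319.0, 215.0]]
70 plate end front corners, back corner, foot rear top corners (crop px) [[238.0, 400.0], [166.0, 394.0], [238.0, 391.0], [157.0, 207.0], [318.0, 217.0]]
74 plate end front corners, back corner, foot rear top corners (crop px) [[237.0, 417.0], [166.0, 410.0], [238.0, 408.0], [155.0, 210.0], [318.0, 220.0]]
78 plate end front corners, back corner, foot rear top corners (crop px) [[237.0, 433.0], [166.0, 426.0], [237.0, 424.0], [154.0, 213.0], [318.0, 223.0]]
82 plate end front corners, back corner, foot rear top corners (crop px) [[237.0, 447.0], [166.0, 441.0], [237.0, 440.0], [152.0, 216.0], [317.0, 227.0]]
86 plate end front corners, back corner, foot rear top corners (crop px) [[236.0, 461.0], [167.0, 455.0], [236.0, 454.0], [151.0, 220.0], [317.0, 231.0]]
90 plate end front corners, back corner, foot rear top corners (crop px) [[236.0, 474.0], [167.0, 467.0], [236.0, 467.0], [149.0, 225.0], [316.0, 236.0]]
```

>>> servo_tool --pt "0 0.1 -0.2 0 -0.05" --pt "0 0.3 -0.4 0 -0.05" --pt "0 0.4 -0.5 0 -0.05" --pt "0 0.6 -0.6 0 -0.05" --pt "0 0.7 -0.7 0 -0.05"

```text
t: 16.1
tool_pos: [0.5614, -0.0159, 0.0705]
orientation: [-0.0, 0.049, 0.999, 0.0]
contact_force: [-0.3, 1.8, -0.9]
gripper_width: 0.472
grasp_force: 0.9
```

```bash
python3 e.py 13 .8|head -3
```

```text
t 16.10 stop-xy 0.0205 -0.0010 tipz 0.0535 F_stop 1.8 0.5 -0.9 grip 0.472 q7 1.59 tiltdev 0.0000
0.73 [334.0, 275.0, 83.0, 104.0]
mask rows 224 327 cols 293 374
```

>>> servo_tool --pt "0 0.2 -0.1 0 -0.05" --pt "0 0.4 -0.2 0 -0.05" --pt "0 0.6 -0.2 0 -0.05" --pt "0 0.8 -0.2 0 -0.05" --pt "0 1.0 -0.2 0 -0.05"

```text
t: 16.82
tool_pos: [0.5624, -0.0059, 0.0725]
orientation: [-0.0, 0.049, 0.999, 0.0]
contact_force: [-0.0, 1.8, 1.3]
gripper_width: 0.478
grasp_force: 1.1
```

```bash
python3 e.py 14 .8|head -3
```

```text
t 16.82 stop-xy 0.0305 -0.0010 tipz 0.0555 F_stop 1.8 0.2 1.3 grip 0.478 q7 1.57 tiltdev 0.0000
0.59 [333.0, 286.0, 81.0, 121.0]
mask rows 227 345 cols 291 373
```

>>> servo_tool --pt "0 0.2 0 0 -0.05" --pt "0 0.4 0 0 -0.05" --pt "0 0.5 0 0 -0.05" --pt "0 0.6 0 0 -0.05" --pt "0 0.7 0 0 -0.05"

```text
t: 17.55
tool_pos: [0.5631, 0.0007, 0.0725]
orientation: [0.0, 0.05, 0.999, -0.0]
contact_force: [-0.3, -0.7, -0.1]
gripper_width: 0.475
grasp_force: 0.0
```

```bash
python3 e.py 15 .8|head -3
```

```text
t 17.55 stop-xy 0.0371 -0.0010 tipz 0.0555 F_stop -0.7 0.2 -0.1 grip 0.475 q7 1.56 tiltdev 0.0000
0.95 [333.0, 290.0, 83.0, 121.0]
mask rows 229 351 cols 290 374
```

>>> servo_tool --pt "0 0.4 -0.5 0 -0.05" --pt "0 0.4 -6 0 -0.05" --pt "0 0.4 -12 0 -0.05" --pt "0 6 -16 0 -0.05" --pt "0 12 -16 0 -0.05"

```text
t: 18.27
tool_pos: [0.5762, 0.1182, 0.2362]
orientation: [0.003, 0.051, 0.999, 0.001]
contact_force: [1.1, -0.0, -0.3]
gripper_width: 0.474
grasp_force: 0.0
```

>>> servo_tool --pt "0 6 0 0 -0.05" --pt "0 12 0 0 -0.05" --pt "0 18 0 0 -0.05" --pt "0 24 0 0 -0.05" --pt "0 24 0 0 -0.05"

```text
t: 18.9
tool_pos: [0.5966, 0.3623, 0.2315]
orientation: [-0.001, 0.046, 0.999, 0.0]
contact_force: [-0.6, -0.5, -0.2]
gripper_width: 0.472
grasp_force: 0.0
```

```bash
sed -i 's/(-.12,.12)/(-.2,.2)/' v.py; python3 v.py 16 -.01 0 1.52 .1
```

```text
t 18.90 stop-xy 0.4003 0.0015 tipz 0.2145 F_stop -0.5 0.6 -0.2 grip 0.472 q7 0.95 tiltdev 0.0000
top [(0.73, [299.0, 266.0, 117.0, 87.0]), (0.91, [481.0, 183.0, 59.0, 90.0])] [323. 265.]
side [(0.72, [332.0, 287.0, 81.0, 127.0])] [329. 277.]
x,y,yaw,tip [-9.6000e-03  5.0000e-04 -5.0000e-03  1.5924e+00] cost 0.197
```

View pics/v16.png

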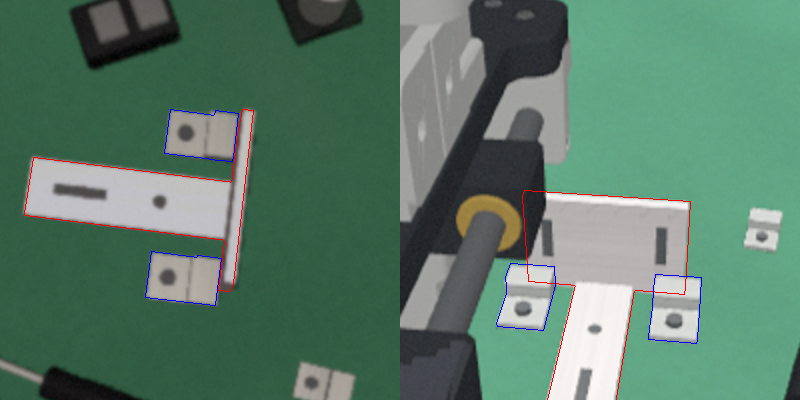

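The picture shows the bracket flat between the lugs with its foot upright against them: x ≈ −9 mm, y ≈ 0, and the bystanders haven't moved. Handing in.

```bash
python3 -c "
from cell import ctrl
print(ctrl.close_job())"
```

```text
the job is handed in; nothing more can be done
None
```

The bracket was slid against the stop, tipped over its front edge and let down under finger control. It now lies flat between the lugs with its foot standing against them (about 9 mm behind the stop faces, within 1 mm of the middle), and the job is handed in at about 19 s, with no verdict returned.

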